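# Slide the voltage stabiliser back beside the pump module

## Robot

A 7-joint arm with a two-finger parallel gripper is mounted at the origin on the work surface. World frame = base frame: x ahead of the robot, y to its left, z up, the work surface at z = 0. Lengths are in m, angles in degrees, forces in N, time in s.
With the tool pointing down it reaches from about 0.35 to 0.775 m from the base axis. Payload 3.1 kg.
Tool frame: the origin (TCP) lies on the centre line of the jaws, within the pads' length; the fingertips stand 17 mm ahead of it and the grasp point (between the pads) lies 2 mm behind it (robot.tip_reach is the distance from the TCP to the fingertips, in m); z points along the fingers, y is the direction in which the jaws open and shut (so a half turn about z gives the same grasp; the last joint's range is limited). The gripper opens to 85 mm and grips with 20 to 120 N. Pads are 22 mm wide; open, the fingers measure 114 mm over their backs; the gripper's body (76 mm by 85 mm) begins 54 mm behind the grasp point. The pads swing forward as they close: fully open they stand 13 mm farther back than shut.
Start: joints at [63.1, 17.813, 0.802, 86.603, -0.252, 75.585, -1.558], TCP at [0.228, -0.5, 0.248] pointing down, gripper open.
Joint ranges: [-154.91, 154.91], [-16.99, 109.72], [-72.82, 74.43], [7.12, 147.25], [-82.49, 262.49], [11.32, 116.49], [-174.64, 174.64]. Speed limits (degrees/s): [159.86, 159.86, 180, 180, 180, 180, 180].

## Interface

Orientations are given as [roll, pitch, yaw] about the fixed x, y, z axes, in that order (R = Rz(yaw) Ry(pitch) Rx(roll)).
In Python, from station import robot, fingers, vision, workorder, recognise gives the robot as it stands. Calls block until the motion is done:
- robot.move_to(position, orientation): joint-space move of the TCP to a pose.
- robot.line_to(position, orientation=None, velocity=0.15, f_stop=None): straight line of the TCP; orientation=None keeps the orientation; velocity is the mean speed in m/s. With f_stop (N) it stops when the force on the tool has changed by that much, and returns True; else False.
- robot.move_j(angles): joint-space move.
- fingers.gripper_to(opening, force=None): opening from 0.0 (shut) to 1.0 (fully open); force is the grip in N (None keeps the last); returns when the fingers have stopped.
- robot.pause(seconds).
- robot.inverse_kinematics(position, orientation): joint angles nearest the present ones, or None.
- vision.grab_frame(name): name is "scene" or "top"; returns the picture (480x640x3 uint8, red, green, blue); there is no depth.
- vision.calibration(name): a dict with "mtx" (3x3 intrinsics, pixels), "extrinsics" (4x4, takes a point from world to camera coordinates). Camera axes: x right, y up, looking along -z (the intrinsics and any distortion apply to the point x, -y, -z); pixel columns grow to the right and rows downward; lengths in m; the calibration is good to about 2 mm. A picture is of the moment at which its call begins. calibration takes no time and is no camera call.
A pose or a line that the arm cannot do raises robot.PlanningError and nothing moves.
- workorder.close_job(): hands the job in, once; it reports no verdict.
Trained networks look in the newest picture that a camera, given by its name, has taken for a name from the list of things; names that differ only in an ending like _2 or _b are one class to them, and where a whole thing is asked for, a point or a joint stands for the part that bears it (a point fixed in the world has none). Each returns a list of dicts, best first, with "p" (0 to 1); they miss things now and then, are a little off and sometimes report something else, mostly with a low value. They report only what shows in the picture. A call takes as long as a camera call. They do not tell look-alikes from the thing itself.
- recognise(label, camera): "rect" ([centre column, centre row, width, height] in pixels, round what is visible of it).
Readings, each from a call of its own:
- robot.current_time_s(): time.
- robot.current_joint_positions(): joint angles.
- robot.current_dq(): joint speeds.
- robot.current_joint_torque(): joint torques, N m.
- robot.current_tool_pos(): TCP position.
- robot.current_eef_rot(): TCP orientation.
- robot.current_contact_force(): force on the tool from outside, world axes, zero at the start.
- robot.current_torque(): the same for the moment, N m.
- robot.current_finger_gap(): opening from 0.0 (shut) to 1.0 (fully open).
Only numpy, scipy, OpenCV 4.12 (cv2) and the standard library are available. Lean on these libraries where they do the work, as an engineer would, in place of code of your own. Each camera call takes 0.05 s, during which the arm holds its last target.

## Task

The voltage stabiliser, the tall box with the carrying handle on top, has been left out of line on the bench between the chromatography pump and the desktop computer. Push it with your fingers along the bench back to its place next to the pump: right up beside the pump's side, square to it, with the two front panels flush. It is heavy and goes over if it is pushed high up, so slide it without letting it rock, do not lift it or touch its handle, and leave the two bottles and the vial rack where they are.

Things in the scene. Friction and masses are not known exactly. Their poses are not given: they have to be found in the camera images.
- stabiliser: Tall loose box, about 2.1 kg, 140 wide (y), 160 deep (x), 212 mm high; case starts 12 mm up on 4 rubber feet (130 x by 112 y apart). Origin: centre of underside, at bench height; x from front panel (x = -80 mm; meter, sockets) to back, z up. Faces plain below 90 mm. Slides at 9 to 17 N, stops when the push stops. Pushed below 60 mm it slides; above 120 mm it rocks over.
- stab_handle: Carrying handle fixed on top of the stabiliser, not to be touched: round bar 12 mm thick running front to back, 112 mm long, its top 42 mm above the box (254 mm above the bench). Origin: centre of the box's top face, axes as the stabiliser's.
- pump: Chromatography pump, fixed: low off-white instrument, 345 wide (y), 435 deep (x), 140 mm high, dark smoked door in front, clear bottle on top. Origin: middle of its front panel (x = 0; valve knob stands out 21 mm), at bench height; x runs to its back, z up. Left or right of the stabiliser, whose place is at the side facing it (y = +172.5 or -172.5 mm; flat, down to the bench).
- computer: The desktop computer lying flat, fixed: dark grey, 290 mm wide (its y), 345 mm deep (its x), 93 mm high. Origin: middle of its front panel, at bench height; x runs to its back, z up. It stands on the other side of the stabiliser from the pump.
- solvent_bottle: Bystander: clear glass bottle with a blue cap, 86 mm across, 176 mm high, loose, standing on the pump. Origin: centre of its underside.
- amber_bottle: Bystander: amber glass bottle, 60 mm across, 105 mm high, loose, standing on the bench in front of the pump. Origin: centre of its underside.
- vial_rack: Bystander: white rack of sample vials, 70 mm (x) by 110 mm (y), 44 mm high with the vials, loose, on the bench in front of the computer. Origin: centre of its underside.
There are look-alikes about, which are no part of the job. Of the things like the stabiliser, leave any that is orange; of the rest the larger one is meant.

How it is judged (in metres and radians):
At the end, for the whole second after the job is handed in: The stabiliser stands on its feet, at rest, beside the pump on the side that faces it: gap to the pump's side at most 15 mm, front panel within 12 mm of flush with the pump's front, square to it within 4 degrees (x of stabiliser in the frame of pump between 0.068 and 0.092 m and (y of stabiliser in the frame of pump between 0.2385 and 0.2575 m or y of stabiliser in the frame of pump between -0.2575 and -0.2385 m) and angle between the x axis of stabiliser and the x axis of pump, either way round below 0.07 rad and angle between stabiliser's own z axis and vertical below 0.02 rad and height (world z) of stabiliser below 0.004 m and linear speed of stabiliser below 0.01 m/s); the robot touches nothing.
It fails at once if the stabiliser is rocked (more than about 4 degrees) or tipped over (angle between stabiliser's own z axis and vertical above 0.07 rad).
It fails at once if the stabiliser is lifted off the bench (height (world z) of stabiliser above 0.008 m).
It fails at once if the fingers touch the carrying handle (contact force between the fingers and stab_handle above 0.5 N).
It fails at once if a bottle or the vial rack is moved more than 15 mm or tipped (distance of any of solvent_bottle, amber_bottle, vial_rack from where it was at the start of the episode above 0.015 m or angle between any of solvent_bottle, amber_bottle, vial_rack's own z axis and vertical above 0.2 rad).
It also fails if it takes over 67 s, if anything falls off the work surface, if the arm or the gripper's body presses on something with over 40 N, if the wrist force passes 120 N, or if a joint passes its speed limit or range.

## Working session

There is one attempt and no reset: what is moved stays moved. The work goes in short steps, each a Python script; the robot and the scene stay as the last script left them, time stands still between calls to the robot, and variables do not carry over. Pictures are saved under pics/ and viewed, and the job is handed in when it is done.

```bash
ls; mkdir -p pics; python3 - <<'E'
from station import robot, fingers, vision, workorder, recognise
import cv2
for n in("scene","top"):
    im=vision.grab_frame(n); cv2.imwrite(f"pics/{n}0.png",im[:,:,::-1])
    c=vision.calibration(n); print(n,c)
    for l in("stabiliser","stab_handle","pump","computer","solvent_bottle","amber_bottle","vial_rack"):
        print(l,[(round(d["p"],2),[round(x) for x in d["rect"]]) for d in recognise(l,n)])
print(robot.current_time_s(),robot.current_eef_rot(),robot.current_tool_pos())
E
```

```text
pics
scene {'mtx': array([[459.35497713,   0.        , 315.46332942],
       [  0.        , 459.35497713, 240.75863543],
       [  0.        ,   0.        ,   1.        ]]), 'extrinsics': array([[ 0.25915925,  0.9658233 , -0.00467264, -0.12591372],
       [-0.91539891,  0.24716606,  0.31773224,  0.40595143],
       [ 0.30802812, -0.07806592,  0.94816897, -1.5538104 ],
       [ 0.        ,  0.        ,  0.        ,  1.        ]])}
stabiliser [(0.94, [306, 217, 48, 56]), (0.64, [214, 205, 72, 85])]
stab_handle [(0.72, [316, 282, 33, 40]), (0.68, [208, 193, 17, 39])]
pump [(0.68, [505, 324, 199, 196]), (0.68, [315, 281, 35, 42])]
computer [(0.97, [202, 384, 139, 168])]
solvent_bottle [(0.8, [478, 259, 47, 47])]
amber_bottle [(0.65, [449, 220, 26, 26]), (0.23, [315, 282, 35, 44])]
vial_rack [(0.62, [175, 300, 46, 36]), (0.15, [449, 218, 24, 24])]
top {'mtx': array([[451.5004284 ,   0.        , 329.88262528],
       [  0.        , 451.5004284 , 240.97021046],
       [  0.        ,   0.        ,   1.        ]]), 'extrinsics': array([[ 0.02244945, -0.9996798 ,  0.01167574, -0.01359662],
       [ 0.98075217,  0.02428718,  0.1937403 , -0.52239759],
       [-0.19396184,  0.00710165,  0.98098337, -1.31857826],
       [ 0.        ,  0.        ,  0.        ,  1.        ]])}
stabiliser [(0.75, [422, 317, 65, 65]), (0.64, [346, 201, 65, 80]), (0.55, [332, 284, 51, 53])]
stab_handle [(0.72, [347, 196, 20, 45]), (0.56, [425, 314, 12, 47])]
pump [(0.62, [193, 144, 135, 154])]
computer [(0.61, [460, 168, 106, 112])]
solvent_bottle [(0.65, [192, 175, 47, 40])]
amber_bottle [(0.96, [196, 248, 22, 24])]
vial_rack [(0.66, [470, 249, 43, 29])]
0.8 [1.79994243e+02 1.47807989e-03 2.45170474e+01] [ 0.22822079 -0.50044975  0.24833661]
```

View pics/scene0.png

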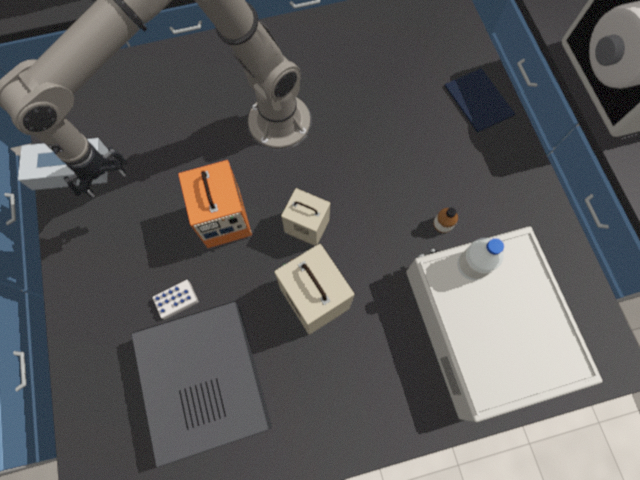

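View pics/top0.png

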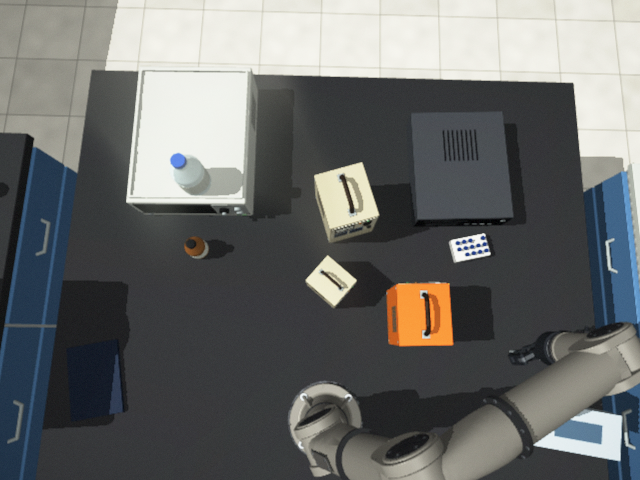

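Candidates in the top view are the orange box (422,317), the small cream box (332,284) and the large cream box (346,201). By the description it is the large cream one, which stands between the pump (193,144) and the computer (460,168). Next I'll check it in a close crop and measure corners.

```bash
python3 - <<'E'
import cv2,numpy as np
t=cv2.imread("pics/top0.png");s=cv2.imread("pics/scene0.png")
def crop(im,x,y,w,h,k,fn):
    c=cv2.resize(im[y:y+h,x:x+w],None,fx=k,fy=k,interpolation=cv2.INTER_CUBIC)
    for i in range(0,w,10):
        cv2.line(c,(i*k,0),(i*k,8 if i%50 else 20),(0,0,255),1)
        if i%20==0: cv2.putText(c,str(x+i),(i*k,30),0,.4,(0,255,255),1)
    for i in range(0,h,10):
        cv2.line(c,(0,i*k),(8,i*k),(0,0,255),1)
        if i%20==0: cv2.putText(c,str(y+i),(10,i*k+4),0,.4,(0,255,255),1)
    cv2.imwrite(fn,c)
crop(t,300,150,100,100,6,"pics/c1.png")
crop(t,120,60,150,190,3,"pics/c2.png")
crop(s,260,235,110,110,5,"pics/c3.png")
crop(s,400,220,210,210,3,"pics/c4.png")
E
```

```text
(no output)
```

View pics/c1.png

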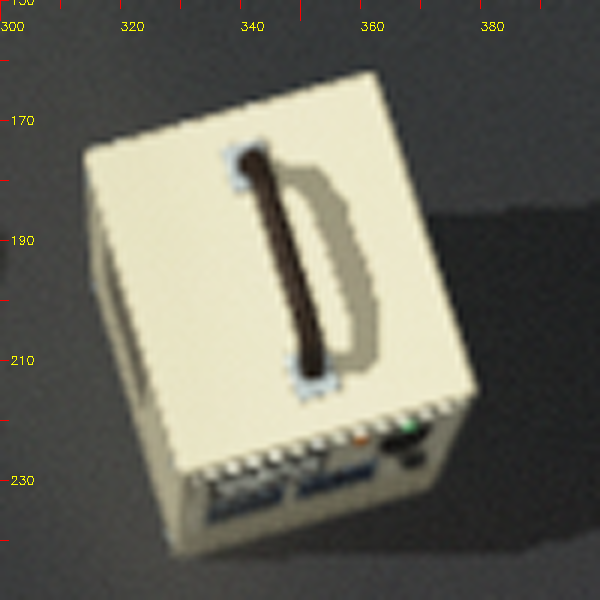

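View pics/c2.png

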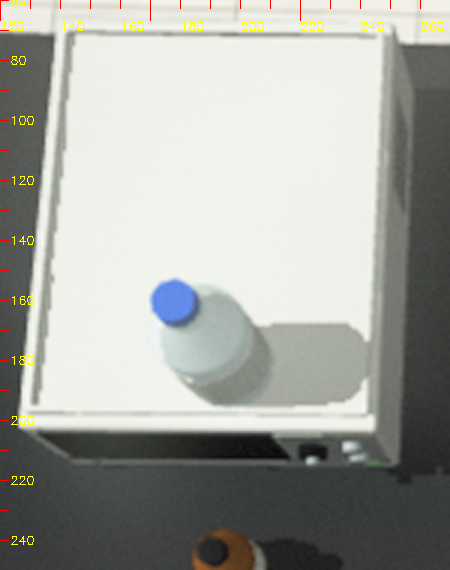

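View pics/c3.png

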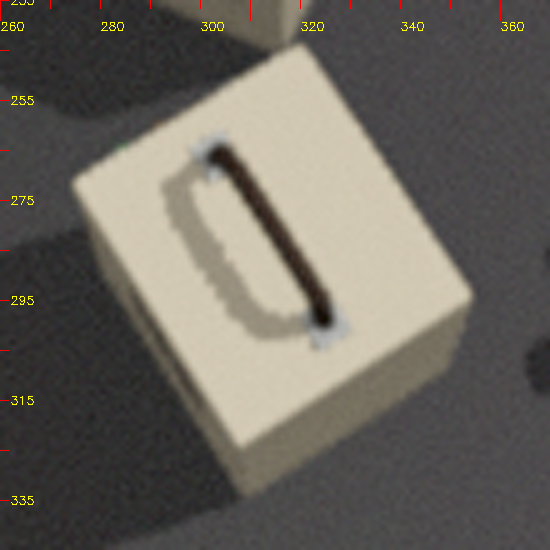

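View pics/c4.png

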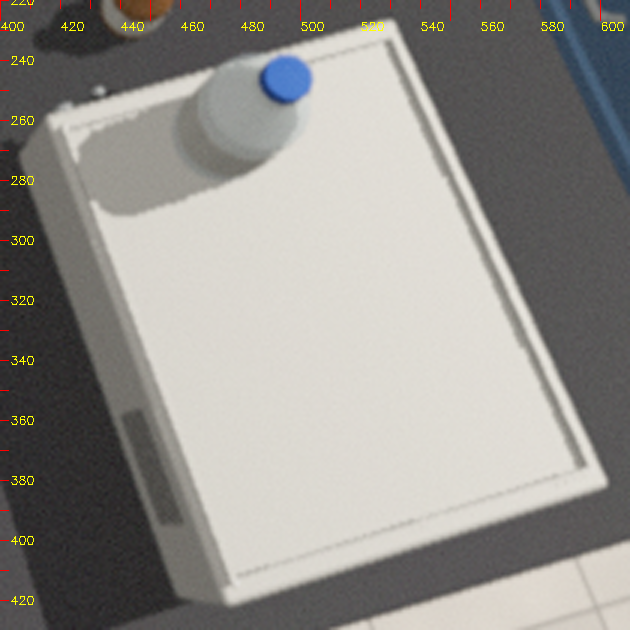

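```bash
cat > h.py <<'E'
import numpy as np
from scipy.optimize import least_squares
from station import vision
CAL={n:vision.calibration(n) for n in("scene","top")}
def proj(n,P):
    c=CAL[n]; P=np.atleast_2d(P); E=c["extrinsics"]
    q=P@E[:3,:3].T+E[:3,3]; K=c["mtx"]
    return np.c_[K[0,0]*q[:,0]/-q[:,2]+K[0,2], K[1,1]*-q[:,1]/-q[:,2]+K[1,2]]
def toW(p,L):
    x,y,a=p; L=np.atleast_2d(L); c,s=np.cos(a),np.sin(a)
    return np.c_[x+c*L[:,0]-s*L[:,1], y+s*L[:,0]+c*L[:,1], L[:,2]]
def fit(obs,p0):
    def r(p): return np.concatenate([(proj(n,toW(p,[l for l,_ in o]))-np.array([u for _,u in o])).ravel() for n,o in obs.items()])
    s=least_squares(r,p0,loss="soft_l1"); return s.x, np.round(r(s.x).reshape(-1,2),1)
def corners(w,d,h,x0): # x0 front
    return dict(fl=(x0,w/2,h),fr=(x0,-w/2,h),bl=(x0+d,w/2,h),br=(x0+d,-w/2,h))
S=corners(.14,.16,.212,-.08); S0=corners(.14,.16,.012,-.08)
PU=corners(.345,.435,.14,0); PC=corners(.29,.345,.093,0)
E
python3 - <<'E'
from h import *
st={"top":[(S["bl"],(314,175.5)),(S["br"],(361.8,162)),(S["fr"],(378.8,215)),(S["fl"],(330,229)),(S0["fl"],(329,242.5)),(S0["fr"],(371,232))],
"scene":[(S["fl"],(318,243.5)),(S["fr"],(274.5,271.5)),(S["bl"],(352.5,294)),(S["br"],(306,324.5))]}
pu={"top":[(PU["fl"],(127.,202.5)),(PU["fr"],(245.3,203.3)),(PU["br"],(248.3,71.5)),(PU["bl"],(139.3,70.7))],
"scene":[(PU["fr"],(415.7,259)),(PU["fl"],(530.7,227.3)),(PU["bl"],(602.5,381.3)),(PU["br"],(476.7,421.7))]}
for nm,o,p0 in(("stab",st,(.6,-.1,.2)),("pump",pu,(.6,.2,0))):
    for sub in(o,{"top":o["top"]},{"scene":o["scene"]}):
        p,r=fit(sub,p0); print(nm,np.round(p[:2],4),np.degrees(p[2]).round(2)); 
        if sub is o: print(r.tolist())
    if nm=="stab": ps=fit(o,p0)[0]
    else: pp=fit(o,p0)[0]
c,s=np.cos(pp[2]),np.sin(pp[2]); d=ps[:2]-pp[:2]; print("rel",c*d[0]+s*d[1],-s*d[0]+c*d[1],np.degrees(ps[2]-pp[2]))
# rough world of other things from top camera, at z
def ray(n,u,z):
    c=CAL[n];E=c["extrinsics"];K=c["mtx"]
    d=np.array([(u[0]-K[0,2])/K[0,0],-(u[1]-K[1,2])/K[1,1],-1]);d=E[:3,:3].T@d;o=-E[:3,:3].T@E[:3,3]
    return (o+d*(z-o[2])/d[2]).round(3)
print("computer fl/fr/bl",ray("top",(413,218),.093),ray("top",(512,216),.093),ray("top",(411,114),.093))
print("small",[ray("top",u,.12) for u in((306,281),(327,258),(356,284),(333,306))])
print("rack",ray("top",(470,248),.04),"amber",ray("top",(196,250),.05))
print("orange",[ray("top",u,.2) for u in((390,283),(451,283),(453,346),(388,346))])
E
```

```text
stab [ 0.6204 -0.042 ] 17.45
[[-0.4, -1.0], [0.5, -0.7], [0.7, 0.2], [-0.2, 0.1], [0.1, 0.7], [0.9, -0.9], [1.1, -0.7], [-1.8, -0.5], [1.1, 0.0], [0.2, -0.2]]
stab [ 0.6197 -0.0413] 17.36
stab [ 0.6209 -0.0433] 17.81
pump [0.6059 0.4176] 1.2
[[-2.4, 0.2], [-0.1, -0.1], [2.3, -5.4], [-1.9, -5.5], [-1.9, -1.0], [-0.4, -2.7], [1.3, -0.2], [-1.3, 0.8]]
pump [0.6018 0.4143] 1.35
pump [0.6074 0.4191] 1.19
rel 0.004968949370799452 -0.45975483194638134 16.254283672522337
computer fl/fr/bl [ 0.59  -0.247  0.093] [ 0.604 -0.543  0.093] [ 0.924 -0.245  0.093]
small [array([0.392, 0.064, 0.12 ]), array([0.459, 0.006, 0.12 ]), array([ 0.387, -0.077,  0.12 ]), array([ 0.324, -0.014,  0.12 ])]
rack [ 0.513 -0.431  0.04 ] amber [0.485 0.402 0.05 ]
orange [array([ 0.383, -0.162,  0.2  ]), array([ 0.387, -0.325,  0.2  ]), array([ 0.224, -0.325,  0.2  ]), array([ 0.22 , -0.156,  0.2  ])]
```

```bash
cat >> h.py <<'E'
def ray(n,u,z):
    c=CAL[n];E=c["extrinsics"];K=c["mtx"]
    d=np.array([(u[0]-K[0,2])/K[0,0],-(u[1]-K[1,2])/K[1,1],-1]);d=E[:3,:3].T@d;o=-E[:3,:3].T@E[:3,3]
    return (o+d*(z-o[2])/d[2]).round(4)
E
python3 - <<'E'
from h import *
import cv2
for n,us in(("top",((127.,202.5),(245.3,203.3),(248.3,71.5),(139.3,70.7))),("scene",((530.7,227.3),(415.7,259),(476.7,421.7),(602.5,381.3)))):
    print(n,[ray(n,u,.14).tolist() for u in us])
print([ray("top",u,0.0).tolist() for u in ((253,214.5),(146,214))])
t=cv2.imread("pics/top0.png");s=cv2.imread("pics/scene0.png")
k=10
a=cv2.resize(t[190:225,200:270],None,fx=k,fy=k,interpolation=cv2.INTER_CUBIC);cv2.imwrite("pics/d1.png",a)
a=cv2.resize(s[235:295,400:460],None,fx=k,fy=k,interpolation=cv2.INTER_CUBIC);cv2.imwrite("pics/d2.png",a)
E
```

```text
top [[0.603, 0.5832, 0.14], [0.6093, 0.2449, 0.14], [1.0261, 0.2602, 0.14], [1.0189, 0.5914, 0.14]]
scene [[0.6099, 0.5879, 0.14], [0.6136, 0.2491, 0.14], [1.0436, 0.258, 0.14], [1.0367, 0.5958, 0.14]]
[[0.6124, 0.2447, 0.0], [0.6054, 0.5833, 0.0]]
```

View pics/d1.png

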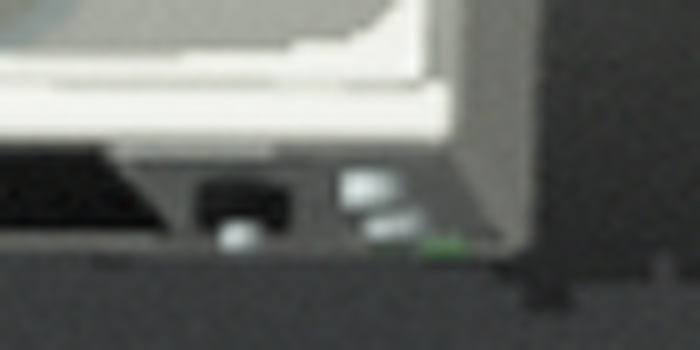

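View pics/d2.png

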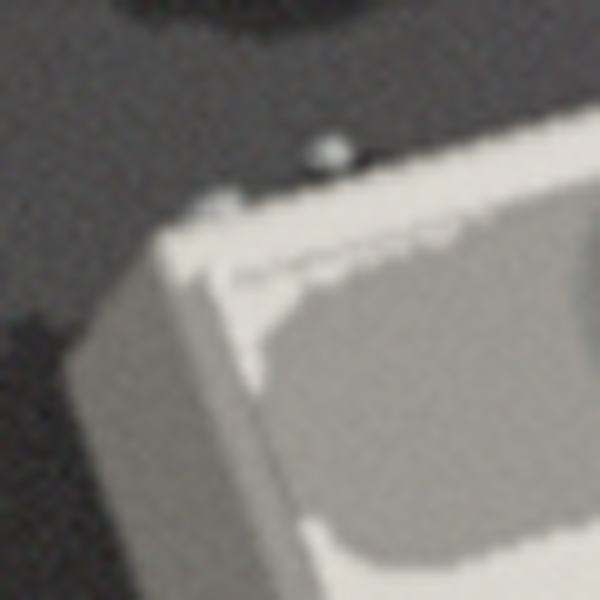

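The pictures show the large cream box with corners of its top face at (314,175), (362,162), (379,215) and (330,229) in the top view. It is turned about 16° from the pump, whose near front corner is at about (253,215). My plan has three pushes with low, tilted fingers:
1. Rotate and slide the box +y.
2. Push it +x until the fronts are flush.
3. Push it +y to the pump.

First I'll check reachability.

```bash
cat >> h.py <<'E'
from scipy.spatial.transform import Rotation as Rn
def ori(az,tilt,flip=1):
    a,t=np.radians([az,tilt]); z=np.array([np.sin(t)*np.cos(a),np.sin(t)*np.sin(a),-np.cos(t)])
    y=flip*np.array([-np.sin(a),np.cos(a),0]); x=np.cross(y,z)
    return Rn.from_matrix(np.c_[x,y,z]).as_euler('xyz',degrees=True).tolist()
E
python3 - <<'E'
from h import *
from station import robot
print(robot.tip_reach)
for az,pts in((91,[(.54,-.17,.04),(.54,-.17,.2),(.57,-.08,.04),(.62,-.06,.04),(.69,.05,.04),(.69,.09,.04),(.69,.0,.2)]),(1,[(.5,.15,.04),(.6,.15,.04),(.5,.15,.2)]),(30,[(.55,.13,.04),(.6,.15,.04)])):
  for tilt in(35,45,55):
    for f in(1,-1):
      o=ori(az,tilt,f); r=[]
      for p in pts:
        q=robot.inverse_kinematics(list(p),o); r.append(None if q is None else np.round(q).astype(int).tolist())
      print(az,tilt,f,r)
E
```

```text
0.017
91 35 1 [[29, 45, 6, 85, -34, 76, -129], [27, 35, 9, 77, -33, 91, -137], [23, 43, 3, 88, -35, 70, -136], [20, 46, 2, 81, -36, 72, -140], [11, 50, -1, 74, -36, 69, -151], [9, 49, -2, 75, -36, 66, -154], [13, 42, 3, 63, -35, 86, -157]]
91 35 -1 [[47, 47, -24, 84, -14, 70, 36], [47, 37, -24, 76, -17, 86, 30], [42, 46, -28, 87, -14, 64, 28], [38, 50, -29, 80, -12, 66, 24], [29, 54, -33, 73, -10, 63, 12], [26, 54, -33, 74, -10, 61, 10], [31, 46, -33, 62, -12, 81, 9]]
91 45 1 [[32, 50, 7, 80, -39, 85, -125], [30, 40, 11, 74, -40, 99, -133], [25, 48, 5, 85, -42, 79, -130], [23, 51, 4, 78, -43, 80, -134], [15, 54, -1, 72, -45, 75, -144], [12, 53, -2, 74, -45, 72, -146], [16, 46, 4, 63, -44, 91, -152]]
91 45 -1 [[49, 53, -23, 79, -19, 78, 40], [50, 42, -24, 73, -23, 91, 33], [45, 51, -27, 84, -20, 70, 35], [41, 55, -28, 77, -20, 71, 30], [31, 58, -32, 71, -19, 67, 21], [29, 57, -33, 73, -19, 63, 19], [34, 50, -33, 62, -20, 83, 14]]
91 55 1 [[34, 56, 8, 75, -44, 94, -122], [57, 50, -36, 70, -21, 94, -150], [27, 54, 6, 81, -48, 87, -125], [24, 57, 6, 74, -50, 88, -130], [17, 59, 0, 69, -5
[... 725 characters left out ...]
136, 78, 32, 173]]
1 55 1 [[15, 52, -62, 145, 133, 82, -52], [22, 55, -62, 133, 137, 71, -39], [27, 2, -64, 140, 108, 32, -42]]
1 55 -1 [[15, 52, -62, 145, 133, 82, 128], [15, 47, -52, 133, 137, 64, 132], [-17, 0, -20, 141, 107, 31, 138]]
30 35 1 [[42, 37, -61, 128, 100, 17, 22], [31, 37, -51, 120, 89, 14, 30]]
30 35 -1 [[42, 37, -61, 128, 100, 17, -158], [38, 43, -62, 120, 92, 22, -149]]
30 45 1 [[46, 42, -61, 134, 149, 23, -20], [42, 46, -61, 127, 138, 23, -9]]
30 45 -1 [[46, 42, -61, 134, 149, 23, 160], [35, 39, -51, 127, 155, 18, 149]]
30 55 1 [[50, 53, -62, 139, 170, 36, -29], [46, 55, -62, 132, 165, 34, -25]]
30 55 -1 [[50, 53, -62, 139, 170, 36, 151], [46, 55, -62, 132, 165, 34, 155]]
```

```bash
cat >> h.py <<'E'
def ori2(az,tilt,flip=1):
    # jaw axis in the push direction az, tips leading by tilt
    a,t=np.radians([az,tilt]); c=np.array([np.cos(a),np.sin(a),0])
    z=c*np.sin(t)+np.array([0,0,-np.cos(t)]); y=flip*(c*np.cos(t)+np.array([0,0,np.sin(t)])); x=np.cross(y,z)
    return Rn.from_matrix(np.c_[x,y,z]).as_euler('xyz',degrees=True).tolist()
E
python3 - <<'E'
from h import *
from station import robot
for tilt in(0,10,20):
    for f in(1,-1):
      o=ori2(1,tilt,f); r=[]
      for p in [(.47,.14,.04),(.55,.15,.04),(.47,.14,.2),(.47,.14,.35)]:
        q=robot.inverse_kinematics(list(p),o); r.append(None if q is None else np.round(q).astype(int).tolist())
      print(tilt,f,r)
for p in[(.3,-.4,.4),(.5,-.2,.4),(.54,-.185,.3),(.54,-.185,.15),(.54,-.185,.045)]:
    for f in(1,-1):
        q=robot.inverse_kinematics(list(p),ori(91,45,f)); print(p,f,None if q is None else np.round(q).astype(int).tolist())
E
```

```text
0 1 [[19, 33, -49, 109, 32, 52, -45], [10, 38, -39, 97, 28, 56, -38], [23, 20, -53, 99, 17, 70, -33], [25, 15, -56, 82, 13, 89, -29]]
0 -1 [[26, 40, -62, 109, 42, 58, 126], [23, 48, -62, 96, 46, 65, 128], [28, 23, -62, 99, 22, 71, 143], [29, 17, -62, 82, 15, 90, 149]]
10 1 [[21, 29, -53, 118, 43, 42, -57], [14, 34, -44, 106, 39, 45, -50], [30, 13, -58, 107, 18, 58, -35], [10, 3, -33, 91, 6, 77, -22]]
10 -1 [[27, 34, -62, 118, 50, 46, 117], [24, 43, -62, 106, 54, 54, 120], [32, 14, -61, 107, 20, 58, 144], [37, 7, -63, 91, 10, 77, 154]]
20 1 [[11, 21, -41, 127, 52, 28, -70], [7, 27, -35, 116, 48, 31, -61], [39, 6, -66, 115, 19, 45, -36], [-8, -4, -15, 100, 7, 65, -24]]
20 -1 [[27, 29, -62, 126, 66, 38, 100], [25, 39, -62, 115, 68, 45, 105], [36, 5, -63, 115, 18, 45, 145], [-83, -11, 51, 102, 20, 68, 144]]
(0.3, -0.4, 0.4) 1 None
(0.3, -0.4, 0.4) -1 None
(0.5, -0.2, 0.4) 1 [51, 34, -22, 57, -28, 114, -155]
(0.5, -0.2, 0.4) -1 [52, 34, -23, 57, -27, 114, 25]
(0.54, -0.185, 0.3) 1 [52, 40, -29, 64, -22, 102, -154]
(0.54, -0.185, 0.3) -1 [49, 39, -23, 64, -25, 103, 28]
(0.54, -0.185, 0.15) 1 [31, 44, 10, 75, -39, 96, -130]
(0.54, -0.185, 0.15) -1 [50, 46, -23, 74, -21, 88, 36]
(0.54, -0.185, 0.045) 1 [32, 51, 8, 78, -39, 87, -125]
(0.54, -0.185, 0.045) -1 [50, 53, -22, 77, -19, 80, 41]
```

```bash
cat >> h.py <<'E'
def snap(tag,names=("top","scene")):
    import cv2
    for n in names:
        cv2.imwrite(f"pics/{n}_{tag}.png",vision.grab_frame(n)[:,:,::-1])
E
python3 - <<'E'
from h import *
from station import robot,fingers
robot.line_to([.25,-.45,.42],velocity=.25)
fingers.gripper_to(1.0,60)
o=ori(91,45,-1)
q=robot.inverse_kinematics([.53,-.2,.36],o); print(np.round(q))
robot.move_j(q); print(robot.current_tool_pos(),robot.current_time_s())
robot.line_to([.54,-.195,.2],velocity=.2)
print(np.round(robot.current_joint_positions()),robot.current_time_s())
snap("1")
E
```

```text
[ 47.  37. -18.  57. -29. 111.  27.]
[ 0.52960322 -0.20112684  0.360545  ] 3.3083
[ 47.  43. -17.  70. -25.  95.  37.] 4.2583
```

```bash
python3 -c "
import cv2,numpy as np
a=cv2.imread('pics/top_1.png')[120:400,250:570];b=cv2.imread('pics/scene_1.png')[100:380,100:420]
cv2.imwrite('pics/m1.png',cv2.resize(np.hstack([a,b]),(800,350)))"
```

```text
(no output)
```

View pics/m1.png

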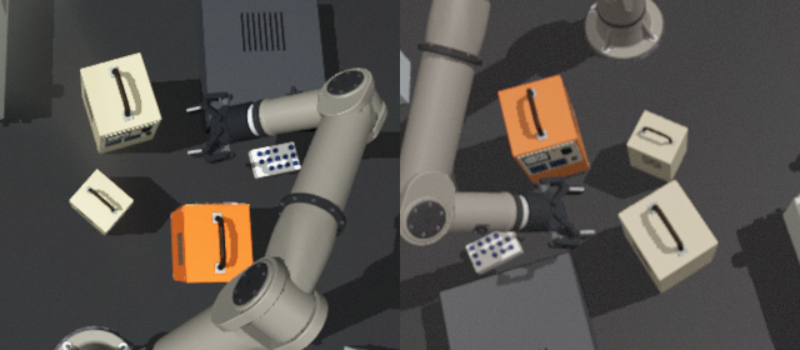

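The fingers are open above the gap, right of the box and clear of the orange box, rack and computer. Descend and make the first (turning) push.

```bash
python3 - <<'E'
from h import *
from station import robot,fingers
robot.line_to([.54,-.19,.042],velocity=.15)
print(robot.current_tool_pos(),robot.current_contact_force(),robot.current_time_s())
h=robot.line_to([.54,-.125,.042],velocity=.04,f_stop=5)
p=robot.current_tool_pos();print(h,p,robot.current_contact_force())
robot.line_to([.545,p[1]+.03,.042],velocity=.03)
print(robot.current_tool_pos(),robot.current_contact_force(),robot.current_time_s())
snap("2")
import cv2
a=cv2.imread('pics/top_2.png')[120:400,250:570];b=cv2.imread('pics/scene_2.png')[100:380,100:420]
cv2.imwrite('pics/m2.png',cv2.resize(np.hstack([a,b]),(800,350)))
E
```

```text
[ 0.54082345 -0.1903589   0.0431239 ] [ 0.11971184 -0.90748033 -0.77662547] 5.5583
True [ 0.54015655 -0.13606399  0.04144153] [ 0.23971419 -0.43926634  0.48057099]
[ 0.54399946 -0.11302755  0.04001943] [ -1.89422263 -10.82510841   2.03470668] 7.95
```

View pics/m2.png

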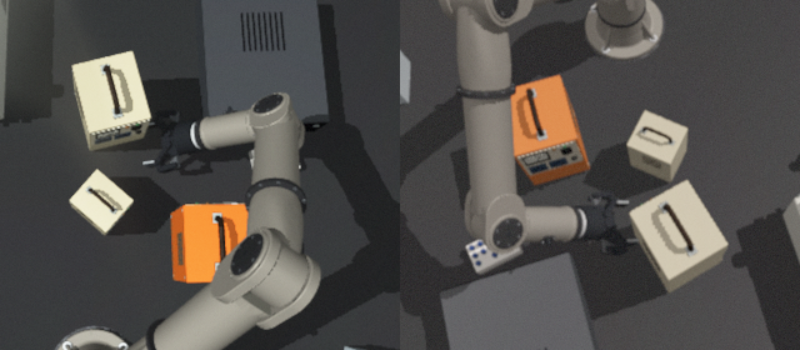

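```bash
python3 - <<'E'
from h import *
from station import robot,fingers
p=robot.current_tool_pos()
robot.line_to([.545,-.09,.042],velocity=.03)
robot.line_to([.545,-.108,.042],velocity=.1)
robot.line_to([.632,-.105,.042],velocity=.1)
print(robot.current_tool_pos(),robot.current_contact_force(),robot.current_time_s())
snap("3",("top",))
import cv2
a=cv2.imread('pics/top_3.png')[120:270,280:480]
cv2.imwrite('pics/m3.png',cv2.resize(a,(800,600)))
E
```

```text
[ 0.63142492 -0.1050373   0.04181451] [-0.0681843   1.00052124 -0.4069915 ] 10.0833
```

View pics/m3.png

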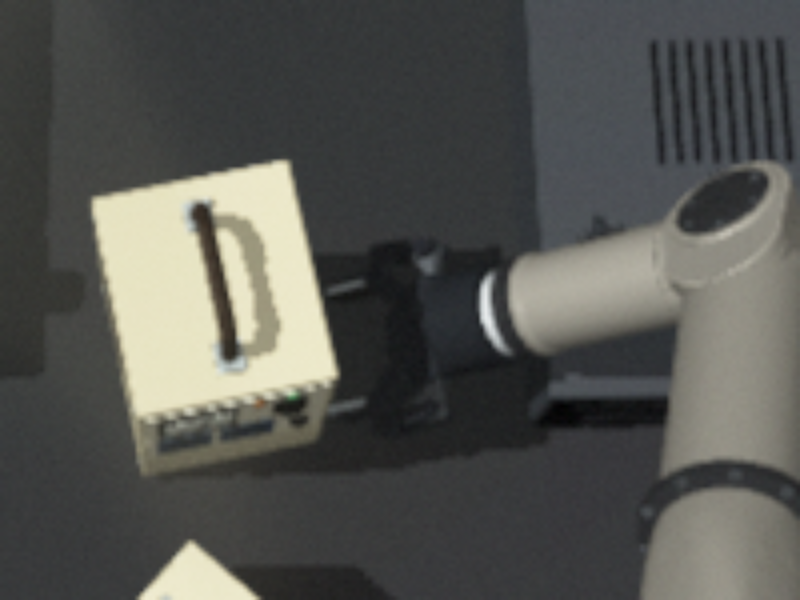

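```bash
python3 - <<'E'
from h import *
st={"top":[(S["bl"],(303,169.5)),(S["br"],(352.3,160)),(S["fr"],(364,215.)),(S["fl"],(316,223.8))]}
p,r=fit(st,(.6,-.0,.2)); print(p[:2],np.degrees(p[2]),r.tolist())
from station import robot,fingers
# square up, then diagonal
robot.line_to([.632,-.065,.042],velocity=.04)
print(robot.current_tool_pos(),robot.current_contact_force())
robot.line_to([.672,.03,.042],velocity=.04)
print(robot.current_tool_pos(),robot.current_contact_force(),robot.current_time_s())
snap("4",("top",))
import cv2
a=cv2.imread('pics/top_4.png')[120:270,220:420]
cv2.imwrite('pics/m4.png',cv2.resize(a,(800,600)))
E
```

```text
[ 0.62789693 -0.00741155] 12.917227763932264 [[-0.1, -0.2], [0.3, -0.2], [1.0, -0.3], [-1.8, 0.9]]
[ 0.63119538 -0.07219302  0.04169887] [ -3.31603578 -13.4753913    7.00983421]
[0.66903613 0.02363204 0.03998332] [ -7.44104013 -11.77362146   4.95561148] 14.0083
```

View pics/m4.png

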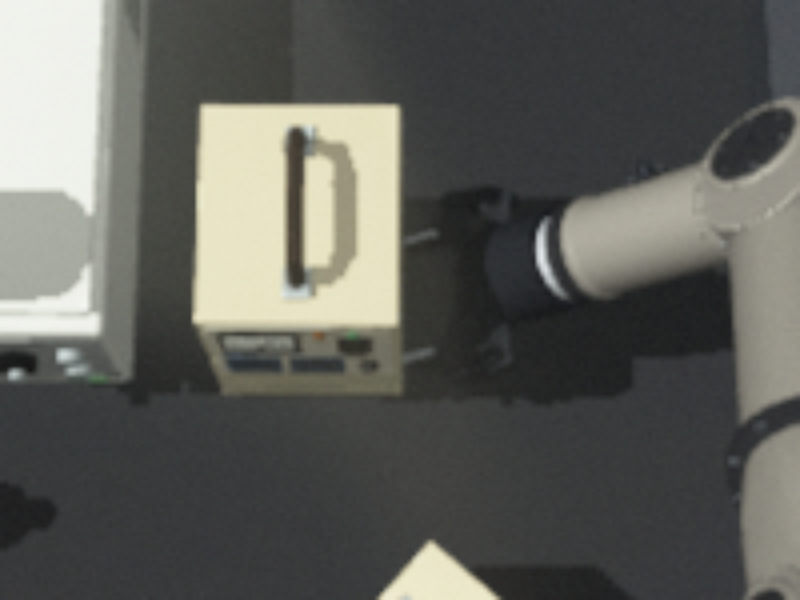

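```bash
python3 - <<'E'
from h import *
st={"top":[(S["bl"],(270,145.8)),(S["br"],(320,146)),(S["fr"],(320.5,201.5)),(S["fl"],(268.8,200.3)),(S0["fl"],(276,218.3)),(S0["fr"],(320,218.3))]}
p,r=fit(st,(.6,-.0,.2)); print(p[:2],np.degrees(p[2]),r.tolist())
from station import robot
print(robot.current_eef_rot(),ori(91,45,-1))
E
```

```text
[0.67924936 0.10093928] 1.1998484873466442 [[-0.0, -0.4], [0.3, -0.3], [-0.5, -0.5], [-0.4, 0.5], [0.1, 0.3], [0.6, 0.5]]
[-179.47253003  -44.43834918   90.65233027] [180.0, -44.99999999999999, 90.99999999999999]
```

```bash
python3 - <<'E'
from h import *
from station import robot,fingers
robot.line_to([.6855,.094,.042],velocity=.04)
print(robot.current_tool_pos(),robot.current_contact_force(),robot.current_time_s())
snap("5")
import cv2
a=cv2.imread('pics/top_5.png')[120:240,200:360]
cv2.imwrite('pics/m5.png',cv2.resize(a,(800,600),interpolation=cv2.INTER_CUBIC))
a=cv2.imread('pics/scene_5.png')[220:370,320:520]
cv2.imwrite('pics/m5b.png',cv2.resize(a,(800,600),interpolation=cv2.INTER_CUBIC))
E
```

```text
[0.68567694 0.08633863 0.03984184] [ -1.79211574 -12.35764693   2.66212413] 15.8417
```

View pics/m5.png

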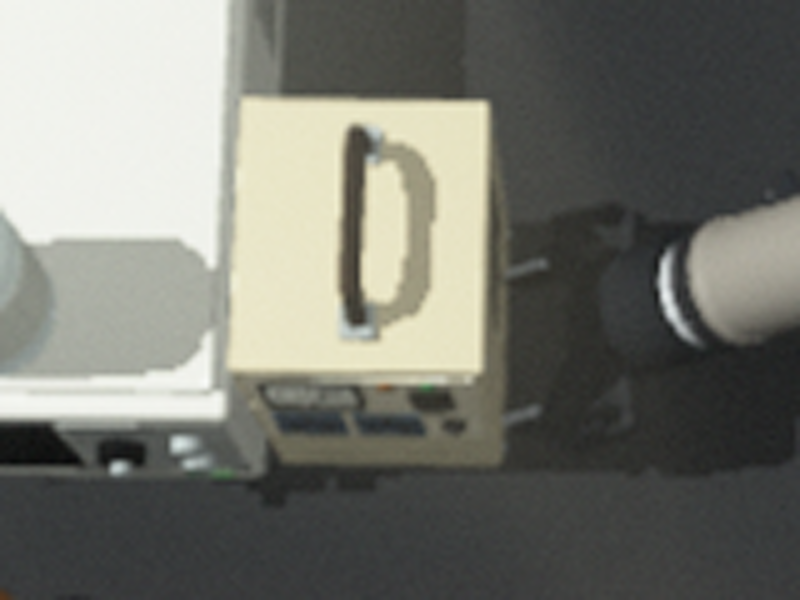

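View pics/m5b.png

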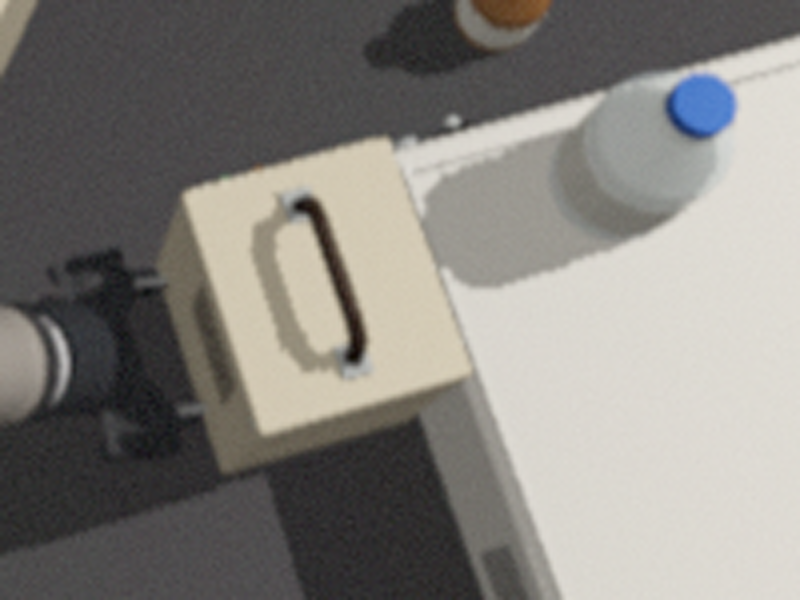

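```bash
python3 - <<'E'
from h import *
st={"top":[(S["bl"],(248.6,139.4)),(S["br"],(297.8,140)),(S["fr"],(296.6,194.8)),(S["fl"],(246,194.4)),(S0["fl"],(255.6,212.6)),(S0["fr"],(300.6,212.8))],
"scene":[(S["fl"],(416.8,254.8)),(S["fr"],(366,267.5)),(S["br"],(385.8,329)),(S["bl"],(437.5,313.3))]}
for o in(st,{"top":st["top"]},{"scene":st["scene"]}):
    p,r=fit(o,(.6,-.0,.2)); print(p[:2].round(4),np.degrees(p[2]),r.tolist())
    fl=toW(p,(-.08,.07,0)); print("fl",fl.round(4))
print(ray("top",(253.2,214.6),0))
E
```

```text
[0.6967 0.1649] 0.6037123263159273 [[-1.0, -0.8], [0.1, -0.6], [-0.2, -0.3], [-1.1, -0.7], [0.2, -0.1], [-0.4, 0.4], [-0.7, -1.3], [-1.9, 0.2], [-1.9, -0.2], [0.5, -0.0]]
fl [[0.616  0.2341 0.    ]]
[0.6957 0.1638] 0.7572490057116968 [[-0.6, -0.3], [0.4, -0.3], [0.2, 0.0], [-0.7, -0.2], [0.6, 0.3], [0.0, 0.6]]
fl [[0.6148 0.2327 0.    ]]
[0.698  0.1673] 0.4543774319964906 [[0.5, -1.0], [-0.7, 0.4], [-0.9, -0.0], [1.5, 0.3]]
fl [[0.6175 0.2367 0.    ]]
[0.6121 0.244  0.    ]
```

```bash
python3 - <<'E'
from h import *
from station import robot,fingers
robot.line_to([.6825,.1005,.042],velocity=.02)
print(robot.current_tool_pos(),robot.current_contact_force(),robot.current_time_s())
robot.line_to([.682,.05,.044],velocity=.1)
robot.line_to([.66,.0,.2],velocity=.2)
robot.line_to([.6,-.12,.36],velocity=.25)
snap("6")
import cv2
a=cv2.imread('pics/top_6.png')[120:240,200:360]
cv2.imwrite('pics/m6.png',cv2.resize(a,(800,600),interpolation=cv2.INTER_CUBIC))
a=cv2.imread('pics/scene_6.png')[220:370,320:520]
cv2.imwrite('pics/m6b.png',cv2.resize(a,(800,600),interpolation=cv2.INTER_CUBIC))
E
```

```text
[0.68470889 0.09274305 0.03973002] [ 0.67619417 -9.32321548 -0.8947635 ] 16.45
```

View pics/m6.png

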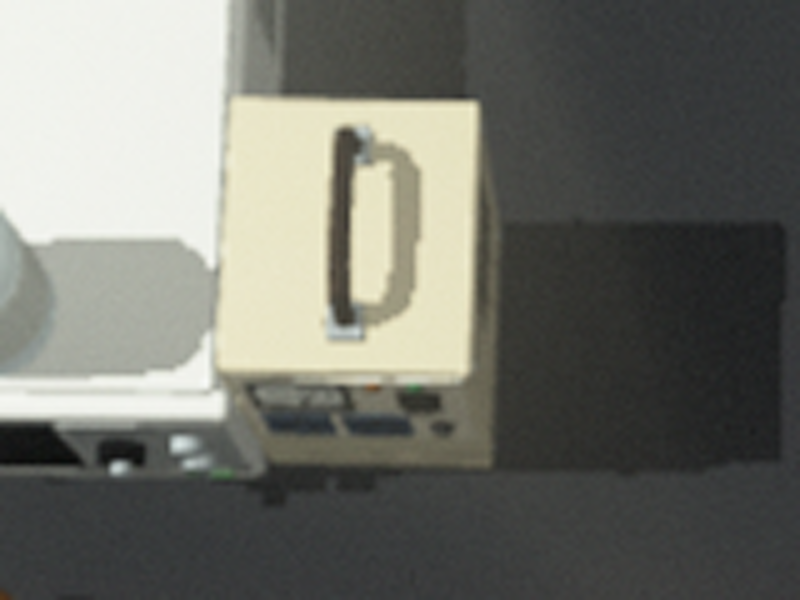

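View pics/m6b.png

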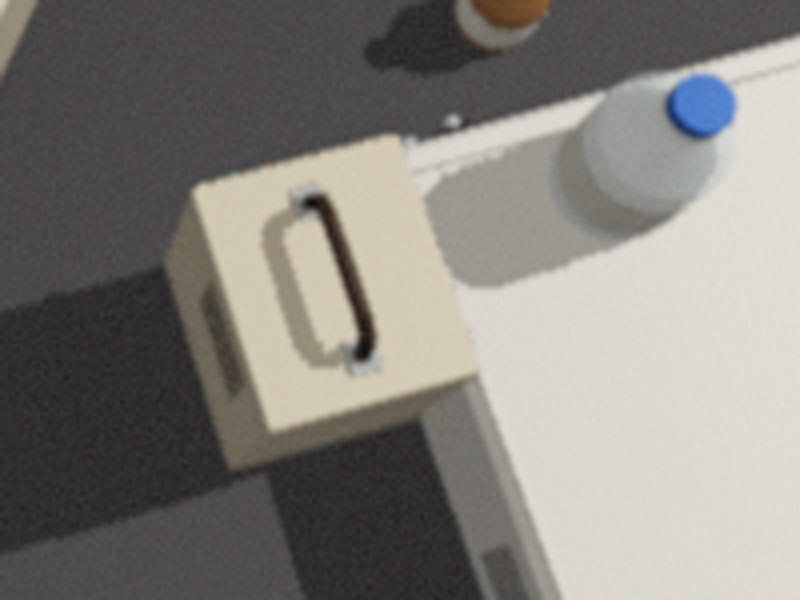

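```bash
python3 - <<'E'
from h import *
st={"top":[(S["bl"],(246.2,139.4)),(S["br"],(295.6,140)),(S["fr"],(294,195)),(S["fl"],(243.2,194.4)),(S0["fr"],(298.6,213.2)),(S0["fl"],(253.8,212.8))],
"scene":[(S["fl"],(320+395/4,220+135/4)),(S["fr"],(320+196/4,220+188/4)),(S["br"],(320+272/4,220+433/4)),(S["bl"],(320+478/4,220+372/4))]}
for o in(st,{"top":st["top"]},{"scene":st["scene"]}):
    p,r=fit(o,(.6,-.0,.2)); print(p[:2].round(4),np.degrees(p[2]))
    print("fl",toW(p,(-.08,.07,0)).round(4))
from station import robot,recognise
for l in("amber_bottle","solvent_bottle","vial_rack"):print(l,[(round(d["p"],2),np.round(d["rect"],1).tolist()) for d in recognise(l,"top")])
print(robot.current_contact_force(),robot.current_time_s())
E
```

```text
[0.6964 0.171 ] 0.46606787713739595
fl [[0.6159 0.2404 0.    ]]
[0.6952 0.1703] 0.6230513967568418
fl [[0.6144 0.2395 0.    ]]
[0.6981 0.1732] 0.3394545882479319
fl [[0.6176 0.2428 0.    ]]
amber_bottle [(0.85, [194.7, 246.9, 25.3, 21.7])]
solvent_bottle [(0.83, [191.7, 175.9, 42.2, 41.2])]
vial_rack [(0.55, [458.2, 247.9, 19.2, 19.0]), (0.25, [269.7, 173.8, 59.0, 76.4])]
[ 0.23664336 -0.25035801 -0.42135357] 19.3167
```

```bash
python3 - <<'E'
from h import *
from station import robot,recognise
robot.move_to([.4,-.12,.42],[180,0,0]); robot.pause(.5)
snap("7")
for l in("amber_bottle","solvent_bottle","vial_rack"):print(l,[[(round(d["p"],2),np.round(d["rect"],1).tolist()) for d in recognise(l,c)][:2] for c in("top","scene")])
print(robot.current_time_s())
E
```

```text
amber_bottle [[(0.89, [195.2, 248.4, 27.1, 19.5])], []]
solvent_bottle [[(0.86, [191.2, 173.2, 46.0, 44.3])], [(0.68, [479.8, 257.1, 43.7, 44.0])]]
vial_rack [[(0.66, [469.2, 247.0, 41.9, 26.0])], [(0.71, [174.6, 300.5, 45.1, 34.3]), (0.71, [403.5, 289.2, 19.7, 46.9])]]
21.6833
```

View pics/top_7.png

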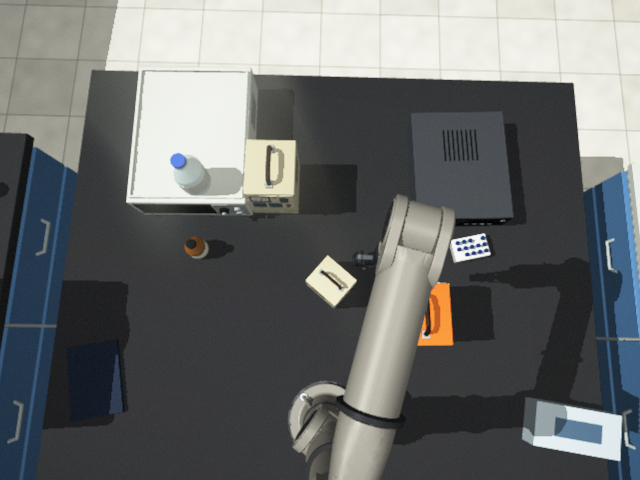

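The stabiliser (270,176) stands upright and square against the pump, with the fronts level. The bottles (195,247 and 188,172) and the rack (470,248) are where they started, and the arm is clear. Handing in.

```bash
python3 -c "
from station import workorder;print(workorder.close_job())"
```

```text
the job is handed in; nothing more can be done
None
```

The stabiliser is back beside the pump and the job is handed in; no verdict was reported. I pushed the large cream box with low, tilted, open fingers: a short push to turn it, a diagonal slide, then a slow final push. After that I backed the arm clear. The clock stood at about 22 s of the 67 s allowed.

My last checks, from both cameras:

| Check | Measured | Allowed |
|---|---|---|
| Gap to the pump's side | about 5 mm | at most 15 mm |
| Front panel, set back from the pump's front | about 3–4 mm | within 12 mm of flush |
| Angle to the pump | about 0.6° | within 4° |

- **Disagreements:** The two cameras' absolute positions for the stabiliser differed by about 3 mm, but the relative values agreed. The far edge of the pump fitted its stated depth poorly, so I used its near front corner instead.
- **Bystanders:** Both bottles and the rack showed within about 2 pixels of their starting places in the top view. In the last scene view the network missed the amber bottle; it also gave a second, false report for the rack.
- **Tilt:** I judged that the box stands upright from the pictures only and did not measure its tilt directly.

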